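Find the concealed catch of the desk's charging box and switch on its power strip

TASK

Switch on the power strip inside the wooden charging box on the desk. Feel along the inlay in the box's top with a fingertip for the flush push plate of its concealed catch, press it so that the lid springs open, then press the strip's rocker switch over to on. Pick nothing up, leave everything lying on and around the box where it is, and finish with the lid standing open and the hand clear.

Things in the scene. Friction and masses are not known exactly. Their poses are not given: they have to be found in the camera images.
- charge_box: Brown wooden charging box screwed to the desk, 220 (its x) by 340 (its y) by 100 mm high; origin at the centre of its underside on the desk top, z up. Near part (x = -110 to -25 mm): fixed flat top with an inlaid strip. Far part (x = -24 to +96 mm): lid over an opening of 120 by 324 mm; inside, the power strip.
- inlay_mid (a point): Middle of the inlay, 99.5 mm above the desk, axes as the box; inlay 60 (x) by 156 mm (y). Flush in it, of the same wood, is the catch's push plate, 38 (x) by 50 mm (y) with a 1.5 mm gap all round. Its centre is on the line along y through this point, up to 45 mm either way, different every time: feel for it (wood does not give, the plate does) or see it.
- catch (a joint): How far the push plate is pressed down, m: 0 flush, 0.006 bottomed. Spring: 2 N to start, 5 N at the bottom. At about 0.004 the bolt lets the lid go; the plate springs back when let go.
- lid (a joint): Lid angle, rad: 0 shut (flush with the fixed top), 1.8 fully open. Flat lid 120 by 322 by 8 mm, no handle, hinged on its far edge (box x = +98 mm, 96 mm up). Once let go, a damped spring swings it open by itself in about 1.5 s, its near edge sweeping up and away from the fixed top; it then stands about 215 mm above the desk, just beyond upright.
- power_strip: White power strip fixed in the box, 66 (its x) by 230 (its y) by 38 mm high; origin at the centre of its underside, 8 mm above the desk, axes nearly those of the box. A charger block 50 by 50 by 40 mm stands on it at y = -70 mm, an empty socket is at y = 2 mm, the rocker switch at y = +76 mm.
- rocker_on (a point): On top of the rocker's raised half (the half to press), 8 mm from the pivot towards the strip's +y end. Black rocker 22 (strip's x) by 30 mm (strip's y), pivot in its middle. Off: this point is about 53 mm above the desk, the raised end (15 mm from the pivot) 55 mm. On: the pressed end is 49 mm up, still 3 mm proud of the strip.
- rocker (a joint): Rocker switch angle in rad: 0 off (the half towards the strip's +y end raised), 0.4 on (that half down). It snaps over once pushed past 0.2; about 3 N on the raised half does it.
- eraser: Grey plastic eraser 43 x 18 x 12 mm, loose on one end of the box's fixed top; origin at its underside. Leave alone.
- phone_grip: Orange silicone phone grip, a spool 40 mm across and 22 mm high, loose on the other end of the box's fixed top; origin at its underside. Leave alone.
- pencil_cup: Steel pencil cup with three pencils, 76 mm across, 100 mm high (pencils to 180 mm), loose on the desk beside the box; origin at its underside. Leave alone.
- saucer: White ceramic saucer 136 mm across, 18 mm high, loose on the desk beside the box; origin at its underside. Leave alone.
- screw_tin: White plastic tin with a grey screw cap, 64 mm across, 62 mm high, loose on the desk beside the box; origin at its underside. Leave alone.
- phone: Black telephone 150 x 72 x 8 mm, loose, lying on the desk beside the box; origin at its underside. Leave alone.

How it is judged (in metres and radians):
On the way, in this order (a step that is already met when the one before it is completed fails the run):
1. the push plate of the concealed catch is pressed in (value of joint catch above 0.0025 m), for 0.03 s.
2. the lid has sprung open (value of joint lid above 1.3 rad), for 0.2 s.
3. the rocker switch is pressed over to on (value of joint rocker above 0.33 rad), for 0.2 s.
At the end, for the whole second after the job is handed in: The rocker switch is on (beyond 0.33 of its 0.4 rad), the lid stands open (beyond 1.4 rad), the push plate has sprung back (under 1.5 mm), and each of the six loose things is within 30 mm of where it was (value of joint rocker above 0.33 rad and value of joint lid above 1.4 rad and value of joint catch below 0.0015 m and distance of each of eraser, phone_grip, pencil_cup, saucer, screw_tin, phone from where it was at the start of the episode below 0.03 m); the robot touches nothing.
It fails at once if a loose thing on or beside the box was lifted, carried or knocked more than 30 mm from its place (distance of any of eraser, phone_grip, pencil_cup, saucer, screw_tin, phone from where it was at the start of the episode above 0.03 m).
It also fails if it takes over 54 s, if anything falls off the work surface, if the arm or the gripper's body presses on something with over 40 N, if the wrist force passes 120 N, or if a joint passes its speed limit or range.

ROBOT

A 6-joint arm with a two-finger parallel gripper is mounted at the origin on the work surface. World frame = base frame: x ahead of the robot, y to its left, z up, the work surface at z = 0. Lengths are in mm, angles in rad, forces in N, time in s.
With the tool pointing down it reaches from about 350 to 875 mm from the base axis. Payload 15.5 kg.
Tool frame: the origin (TCP) lies at the very end of the fingers, on their centre line; the grasp point (between the pads) lies 19 mm behind it (r.pinch_z is the distance from the TCP to the grasp point, in mm); z points along the fingers, y is the direction in which the jaws open and shut (so a half turn about z gives the same grasp; the last joint's range is limited). The gripper opens to 85 mm and grips with 20 to 120 N. Pads are 22 mm wide; open, the fingers measure 114 mm over their backs; the gripper's body (76 mm by 85 mm) begins 54 mm behind the grasp point. The pads swing forward as they close: fully open they stand 13 mm farther back than shut.
Start: joints at [-1.31, 0.494, 1.345, -0, 1.302, -0.096], TCP at [218.3, -585.638, 231.277] pointing down, gripper open.
Joint ranges: [-2.91, 2.91], [-0.82, 2.16], [0.22, 2.67], [-1.22, 4.37], [0.12, 2.79], [-3.08, 3.08]. Speed limits (rad/s): [1.89, 1.89, 2.57, 3.01, 3.01, 3.01].

INTERFACE

Orientations are given as [roll, pitch, yaw] about the fixed x, y, z axes, in that order (R = Rz(yaw) Ry(pitch) Rx(roll)).
In Python, from workcell import r, solver, eyes, telemetry gives the robot as it stands. Calls block until the motion is done:
- r.goto(position, orientation): joint-space move of the TCP to a pose.
- r.movel(position, attitude=None, max_speed=150): straight line of the TCP; attitude=None keeps the orientation; max_speed is the mean speed in mm/s.
- r.goto_joints(angles): joint-space move.
- r.move_gripper(opening, force=None): finger opening in mm; force is the grip in N (None keeps the last); returns when the fingers have stopped.
- r.pause(seconds).
- solver.solve_ik(position, orientation): joint angles nearest the present ones, or None.
- eyes.get_image(name): name is "scene" or "top" or "wrist"; returns (picture, depth): 400x640x3 uint8, blue, green, red; 400x640 float32, mm along the optical axis (not along the pixel's ray), 0 where there is no reading.
- eyes.camera_model(name): a dict with "fovy" (degrees; the focal length in pixels is half the picture's height over the tangent of half this angle, whatever the lens; pixels are square), "cx", "cy" (the principal point, pixels), "R" (3x3) and "t" (3): a world point X has camera coordinates R X + t; the wrist camera has in their place "T_tool_cam" (4x4, takes a point from camera to tool coordinates, whose origin is the TCP and whose axes are the flange's). Camera axes: x right, y down, z forward; pixel columns grow to the right and rows downward; lengths in mm; the calibration is good to about 2 mm. The wrist camera is an equidistant fisheye: a pixel r from the principal point sees the ray r / f radians off the axis. A picture is of the moment at which its call begins: read the wrist's pose just before it. camera_model takes no time and is no camera call.
A pose or a line that the arm cannot do raises r.PlanningError and nothing moves.
- r.finish_job(): hands the job in, once; it reports no verdict.
Readings, each from a call of its own:
- telemetry.get_clock(): time.
- telemetry.get_joint_positions(): joint angles.
- telemetry.get_joint_velocities(): joint speeds.
- telemetry.get_joint_efforts(): joint torques, N m.
- telemetry.get_ee_pos(): TCP position.
- telemetry.get_eef_rot(): TCP orientation.
- telemetry.get_wrist_force(): force on the tool from outside, world axes, zero at the start.
- telemetry.get_wrist_torque(): the same for the moment, N m.
- telemetry.get_gripper_width(): finger opening in mm.
Only numpy, scipy, OpenCV 4.12 (cv2) and the standard library are available. Lean on these libraries where they do the work, as an engineer would, in place of code of your own. Each camera call takes 0.05 s, during which the arm holds its last target.

## Working session

There is one attempt and no reset: what is moved stays moved. The work goes in short steps, each a Python script; the robot and the scene stay as the last script left them, time stands still between calls to the robot, and variables do not carry over. Pictures are saved under pics/ and viewed, and the job is handed in when it is done.

```bash
ls; mkdir -p pics; cat > h.py <<'E'
import numpy as np, cv2
from workcell import r, solver, eyes, telemetry
E
python3 - <<'E'
from h import *
np.set_printoptions(precision=4,suppress=True)
for n in ("scene","top","wrist"):
    p,d=eyes.get_image(n); cv2.imwrite(f"pics/{n}0.png",p); np.save(f"{n}0_d.npy",d); np.save(f"{n}0.npy",p)
    print(n,eyes.camera_model(n), (d>0).mean())
print(telemetry.get_clock(),telemetry.get_ee_pos(),telemetry.get_eef_rot())
E
```

```text
pics
scene {'fovy': 46.920773449427955, 'cx': 315.6802409732026, 'cy': 189.48771775860666, 'R': array([[-0.5396,  0.8417, -0.0211],
       [ 0.5507,  0.3338, -0.7651],
       [-0.6369, -0.4244, -0.6436]]), 't': array([ 307.9758, -254.568 , 1691.9193])} 0.9924609375
top {'fovy': 49.286777232578046, 'cx': 317.5850987215939, 'cy': 203.2625425128724, 'R': array([[ 0.012 , -0.9999,  0.0124],
       [-0.98  , -0.0142, -0.1983],
       [ 0.1984, -0.0098, -0.9801]]), 't': array([ -1.638 , 582.0717, 924.9812])} 0.99617578125
wrist {'fovy': 65.70646984690485, 'cx': 316.7015846800719, 'cy': 196.44642511333183, 'T_tool_cam': array([[  -0.0001,   -0.9509,   -0.3094,   79.0594],
       [   1.    ,   -0.0001,    0.    ,   -1.2628],
       [  -0.0001,   -0.3094,    0.9509, -142.9323],
       [   0.    ,    0.    ,    0.    ,    1.    ]])} 0.99595703125
0.15 [ 218.2495 -585.4052  230.8342] [-3.1407 -0.0001  0.3568]
```

View pics/top0.png

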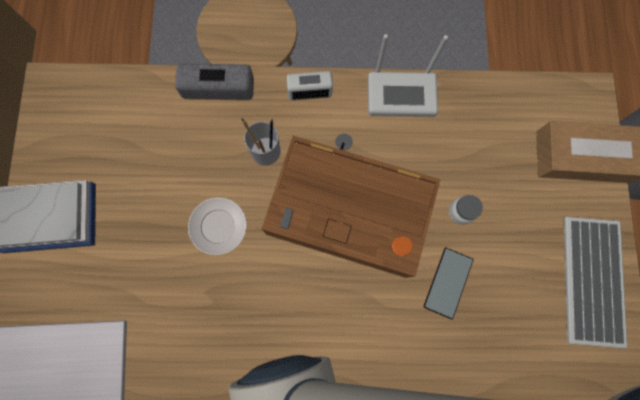

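View pics/scene0.png

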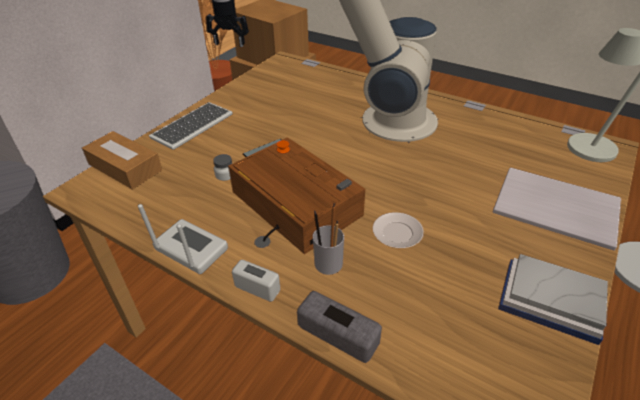

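View pics/wrist0.png

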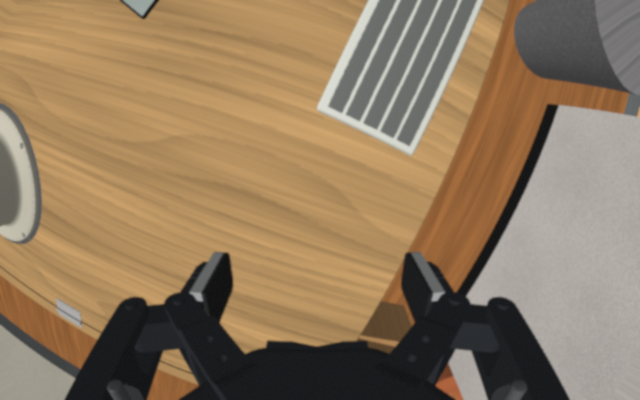

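The top view shows the box with corners near (263,232), (413,276), (438,181) and (294,138). The eraser is at (286,218), the orange grip at (402,246), and a rectangle that could be the plate at (337,231). I'll enlarge it.

```bash
python3 - <<'E'
import cv2,numpy as np
p=cv2.imread("pics/top0.png")
c=p[125:285,250:450]
cv2.imwrite("pics/top0z.png",cv2.resize(c,None,fx=4,fy=3.75,interpolation=cv2.INTER_CUBIC)) 
E
```

```text
(no output)
```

View pics/top0z.png

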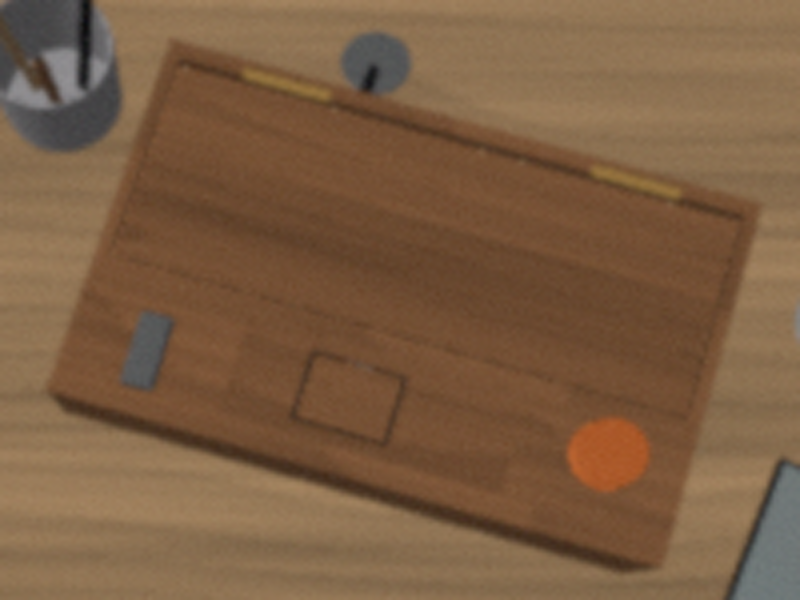

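```bash
cat >> h.py <<'E'
np.set_printoptions(precision=4,suppress=True)
def pix2world(name,u,v,z=None,depth=None):
    c=eyes.camera_model(name); f=200/np.tan(np.radians(c["fovy"])/2)
    ray=np.stack([(np.asarray(u,float)-c["cx"])/f,(np.asarray(v,float)-c["cy"])/f,np.ones_like(np.asarray(u,float))],-1)
    R,t=c["R"],c["t"]; C=-R.T@t
    if depth is not None: return (ray*np.asarray(depth)[...,None]-t)@R
    w=ray@R
    return C+w*((z-C[2])/w[...,2])[...,None]
E
python3 - <<'E'
from h import *
for n in ("top","scene"):
    d=np.load(f"{n}0_d.npy"); v,u=np.mgrid[:400,:640]
    P=pix2world(n,u,v,depth=d)
    if n=="top": m=(u>250)&(u<450)&(v>125)&(v<285)
    else: m=(u>220)&(u<375)&(v>130)&(v<245)
    z=P[...,2]
    print(n,np.median(z[m&(z>90)&(z<108)]))
    m&=(abs(z-100)<6)
    pts=P[m][:,:2].astype(np.float32)
    # largest component
    lab,nn=cv2.connectedComponents(m.astype(np.uint8))[::-1]
    k=np.argmax(np.bincount(lab[m])); pts=P[lab==k][:,:2].astype(np.float32)
    rc=cv2.minAreaRect(pts); print(rc, cv2.boxPoints(rc))
zc=np.array([[175,40],[762,205],[52,392],[350,397],[315,352],[404,376],[388,444],[292,418],[240,330],[555,408],[505,488],[148,350],[608,455]])
u=250+(zc[:,0]+.5)/4-.5; v=125+(zc[:,1]+.5)/3.75-.5
print(pix2world("top",u,v,z=100.))
E
```

```text
top 100.09090023831052
((574.4562377929688, -67.51310729980469), (340.7938537597656, 221.20761108398438), 73.58567810058594) [[ 420.2093 -199.7107]
 [ 632.4012 -262.2198]
 [ 728.7031   64.6844]
 [ 516.5113  127.1936]]
scene 99.21585880501465
((575.0413818359375, -67.19219970703125), (346.4805908203125, 224.54351806640625), 73.60892486572266) [[ 418.4456 -201.7095]
 [ 633.8632 -265.0739]
 [ 731.6372   67.3251]
 [ 516.2196  130.6895]]
[[ 727.1842   62.2182  100.    ]
 [ 631.0199 -261.2332  100.    ]
 [ 515.6475  122.7915  100.    ]
 [ 514.9593  -35.8981  100.    ]
 [ 540.6166  -17.0543  100.    ]
 [ 527.42    -64.7443  100.    ]
 [ 488.4579  -56.1356  100.    ]
 [ 502.5432   -5.0957  100.    ]
 [ 552.8174   23.3213  100.    ]
 [ 510.1535 -145.2573  100.    ]
 [ 464.4671 -117.8988  100.    ]
 [ 540.5186   72.3764  100.    ]
 [ 483.7806 -172.8736  100.    ]]
```

```bash
cat >> h.py <<'E'
BC=np.array([574.6,-67.4]); BY=np.radians(-16.41)
ex=np.array([np.cos(BY),np.sin(BY)]); ey=np.array([-np.sin(BY),np.cos(BY)])
def b2w(x,y,z): return [*(BC+x*ex+y*ey),z]
def w2b(p): d=np.asarray(p)[...,:2]-BC; return np.stack([d@ex,d@ey],-1)
E
python3 - <<'E'
from h import *
P=np.array([[514.96,-35.9],[540.6,-17.05],[527.4,-64.7],[488.5,-56.1],[502.5,-5.1],[552.8,23.3],[510.2,-145.3],[464.5,-117.9],[540.5,72.4],[483.8,-172.9]])
print(w2b(P))
for k in range(4):
    yaw=(BY+k*np.pi/2+np.pi)%(2*np.pi)-np.pi
    for q in ([-66,13,180],[-66,13,94],[36,76,200],[36,76,50]):
        print(k,round(yaw,3),q,solver.solve_ik(b2w(*q),[np.pi,0,yaw]))
E
```

```text
[[ -66.1096   13.368 ]
 [ -46.8393   38.6937]
 [ -46.0401  -10.7444]
 [ -85.785   -13.4843]
 [ -86.7633   39.3933]
 [ -46.5355   80.8466]
 [ -39.7692  -92.9203]
 [ -91.3483  -79.5471]
 [ -72.2057  124.4716]
 [ -57.2965 -126.8542]]
0 -0.286 [-66, 13, 180] [-0.1861  0.4037  1.6756 -0.      1.0623  1.6712]
0 -0.286 [-66, 13, 94] [-0.1861  0.53    1.7613 -0.      0.8503  1.6712]
0 -0.286 [36, 76, 200] [-0.1021  0.531   1.3693 -0.      1.2413  1.7552]
0 -0.286 [36, 76, 50] [-0.1021  0.7106  1.4983 -0.      0.9327  1.7552]
1 1.284 [-66, 13, 180] [-0.1861  0.4037  1.6756 -0.      1.0623  0.1004]
1 1.284 [-66, 13, 94] [-0.1861  0.53    1.7613 -0.      0.8503  0.1004]
1 1.284 [36, 76, 200] [-0.1021  0.531   1.3693 -0.      1.2413  0.1844]
1 1.284 [36, 76, 50] [-0.1021  0.7106  1.4983 -0.      0.9327  0.1844]
2 2.855 [-66, 13, 180] [-0.1861  0.4037  1.6756  0.      1.0623 -1.4704]
2 2.855 [-66, 13, 94] [-0.1861  0.53    1.7613  0.      0.8503 -1.4704]
2 2.855 [36, 76, 200] [-0.1021  0.531   1.3693  0.      1.2413 -1.3864]
2 2.855 [36, 76, 50] [-0.1021  0.7106  1.4983  0.      0.9327 -1.3864]
3 -1.857 [-66, 13, 180] [-0.1861  0.4037  1.6756 -0.      1.0623 -3.0412]
3 -1.857 [-66, 13, 94] [-0.1861  0.53    1.7613 -0.      0.8503 -3.0412]
3 -1.857 [36, 76, 200] [-0.1021  0.531   1.3693  0.      1.2413 -2.9572]
3 -1.857 [36, 76, 50] [-0.1021  0.7106  1.4983 -0.      0.9327 -2.9572]
```

```bash
python3 - <<'E'
from h import *
YAW=np.pi+BY
r.move_gripper(0)
r.goto(b2w(-67,13.4,190),[np.pi,0,YAW])
print(telemetry.get_clock(),telemetry.get_ee_pos(),telemetry.get_eef_rot(),telemetry.get_wrist_force(),telemetry.get_gripper_width())
p,d=eyes.get_image("wrist"); cv2.imwrite("pics/w1.png",p)
E
```

```text
3.15 [514.2702 -36.2775 190.0648] [-3.1415  0.0003  2.8537] [ 0.1262  0.9576 -0.9049] 0.09637493986236506
```

View pics/w1.png

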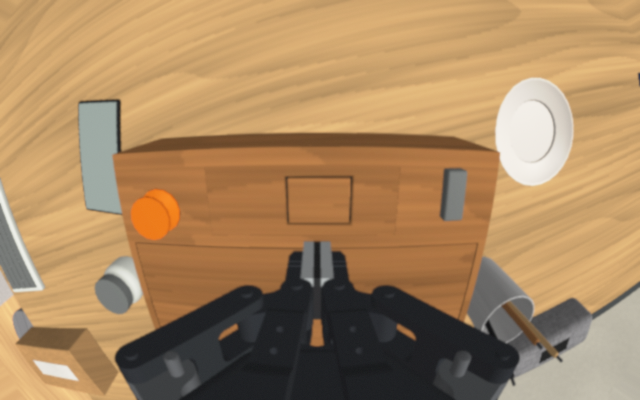

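The wrist view shows the plate rectangle with corners at about (286,177), (352,177), (353,223) and (287,223), and its centre in line with the fingers. I'll check its position by fisheye back-projection, then press in small steps while reading the force.

```bash
cat >> h.py <<'E'
from scipy.spatial.transform import Rotation as Ro
def wristpix(u,v,z,pos,rpy):
    c=eyes.camera_model("wrist"); f=200/np.tan(np.radians(c["fovy"])/2)
    du,dv=u-c["cx"],v-c["cy"]; rr=np.hypot(du,dv)+1e-9; th=rr/f
    ray=np.array([np.sin(th)*du/rr,np.sin(th)*dv/rr,np.cos(th)])
    T=c["T_tool_cam"]; R=Ro.from_euler("xyz",rpy).as_matrix()
    o=R@T[:3,3]+pos; w=R@T[:3,:3]@ray
    return o+w*(z-o[2])/w[2]
E
python3 - <<'E'
from h import *
YAW=np.pi+BY
pos=telemetry.get_ee_pos(); rot=telemetry.get_eef_rot()
cs=np.mean([wristpix(u,v,99.5,pos,rot) for u,v in [(286,177),(352,177),(353,223),(287,223)]],0)
print("plate from wrist",cs,w2b(cs),"tcp",w2b(pos))
px,py=w2b(cs); px=(px-66.5)/2; py=(py+13.4)/2; print(px,py)
r.movel(b2w(px,py,106),max_speed=120)
f0=telemetry.get_wrist_force(); print(f0)
for z in np.arange(102,91.9,-1):
    r.movel(b2w(px,py,z),max_speed=40)
    f=telemetry.get_wrist_force()-f0; p=telemetry.get_ee_pos()
    print(round(z,1),p[2].round(2),f.round(2))
    if f[2]>15 : break
    if z<=94: break
print(telemetry.get_clock())
r.movel(b2w(px-8,py,125),max_speed=120)
r.movel(b2w(-75,py,260),max_speed=200)
r.pause(0.5)
print(telemetry.get_clock())
for n in ("top","scene"):
    p,d=eyes.get_image(n); cv2.imwrite(f"pics/{n}2.png",p); np.save(f"{n}2_d.npy",d)
E
```

```text
plate from wrist [514.2321 -33.1152  99.5   ] [-67.5946  15.8338] tcp [-66.6861  12.7857]
-67.04728721630764 14.616887570834617
[ 0.375  -0.4042 -0.3498]
102.0 102.21 [-0.12  0.43  0.33]
101.0 101.07 [-0.35  0.12  0.39]
100.0 99.95 [-0.87  0.27  0.13]
99.0 99.0 [-0.34  0.45  1.41]
98.0 97.99 [-0.14  0.31  3.34]
97.0 96.99 [0.1  0.64 3.4 ]
96.0 95.97 [0.14 1.02 4.16]
95.0 94.98 [0.53 0.14 4.62]
94.0 93.96 [0.73 0.72 5.09]
6.3
8.0417
```

```bash
python3 - <<'E'
import cv2,numpy as np
p=cv2.imread("pics/top2.png")
c=p[105:285,240:460]
cv2.imwrite("pics/top2z.png",cv2.resize(c,None,fx=3.3,fy=3.3,interpolation=cv2.INTER_CUBIC)) 
E
```

```text
(no output)
```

View pics/top2z.png

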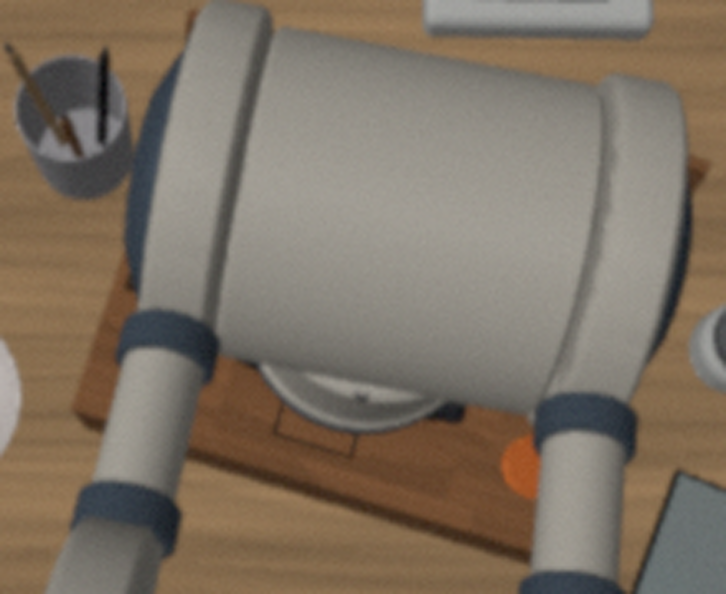

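View pics/scene2.png

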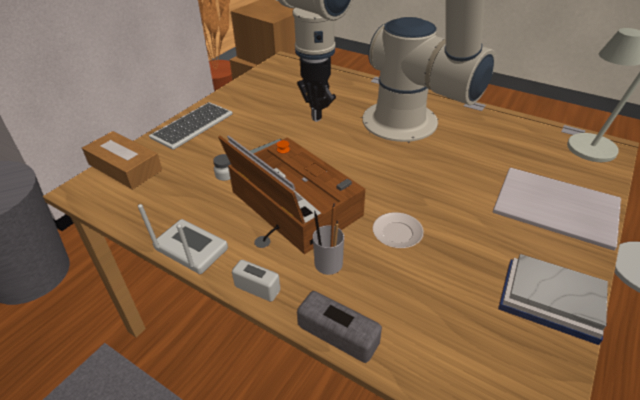

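The lid is open and the strip is partly visible in the scene view, but the arm blocks the top view. Next I'll turn the hand across the box and look in with the wrist camera from two places.

```bash
python3 - <<'E'
from h import *
YAW=np.pi/2+BY
for i,q in enumerate([(15,10,230),(15,50,230)]):
    (r.goto if i==0 else r.movel)(b2w(*q),[np.pi,0,YAW])
    pos=telemetry.get_ee_pos(); rot=telemetry.get_eef_rot()
    p,d=eyes.get_image("wrist"); cv2.imwrite(f"pics/w3{i}.png",p); np.savez(f"w3{i}.npz",d=d,pos=pos,rot=rot)
    print(telemetry.get_clock(),pos,rot)
E
```

```text
9.625 [591.6911 -61.9773 230.0653] [-3.1416 -0.      1.2856]
10.0917 [603.1355 -23.1592 230.0321] [3.1415 0.0001 1.2859]
```

View pics/w30.png

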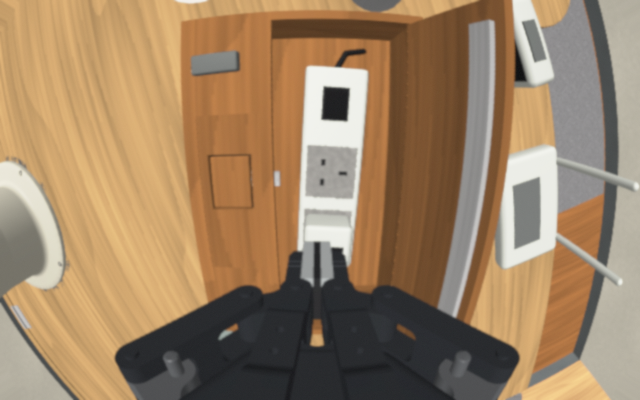

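View pics/w31.png

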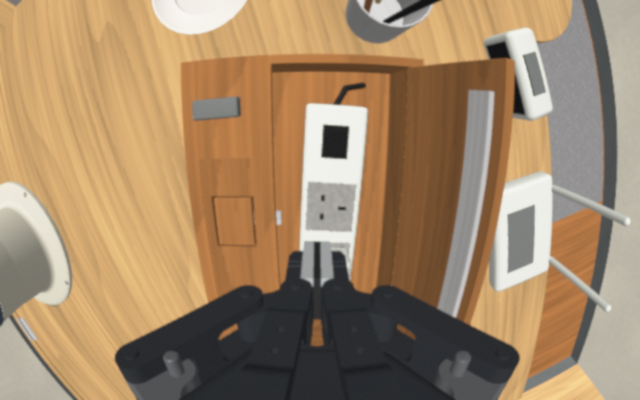

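Both views show the white strip with the black rocker near (336,104) in the first and (336,142) in the second. The charger block is at the fingers' end and the lid stands at the right. I'll segment the rocker and triangulate it.

```bash
python3 - <<'E'
from h import *
rays=[]
for i in (0,1):
    p=cv2.imread(f"pics/w3{i}.png"); z=np.load(f"w3{i}.npz"); pos,rot,d=z["pos"],z["rot"],z["d"]
    g=p.max(2); m=(g<70).astype(np.uint8); m[:80 if i==0 else 115]=0; m[130 if i==0 else 170:]=0; m[:,:310]=0; m[:,365:]=0
    v,u=np.nonzero(m); print(i,len(u),u.min(),u.max(),v.min(),v.max(),u.mean(),v.mean(), "depth",np.median(d[v,u]))
    rc=cv2.minAreaRect(np.stack([u,v],1).astype(np.float32)); bp=cv2.boxPoints(rc); print(rc)
    W=np.array([wristpix(a,b,51,pos,rot) for a,b in bp]); print("corners box",w2b(W).round(1).tolist())
    cw=wristpix(u.mean(),v.mean(),51,pos,rot); print("centre",cw,w2b(cw))
    a=wristpix(u.mean(),v.mean(),100,pos,rot); b=wristpix(u.mean(),v.mean(),0,pos,rot); rays.append((a,(b-a)/np.linalg.norm(b-a)))
    # strip white
    s=((p.min(2)>200)).astype(np.uint8); s[:, :290]=0; s[:,380:]=0; s[:50 if i==0 else 95]=0; s[150 if i==0 else 185:]=0
    v2,u2=np.nonzero(s); rc=cv2.minAreaRect(np.stack([u2,v2],1).astype(np.float32))
    ed=[]
    for row in ([75,85,125,140] if i==0 else [110,120,162,178]):
        c=u2[v2==row]; l=wristpix(c.min()-.5,row,46,pos,rot); rr=wristpix(c.max()+.5,row,46,pos,rot); ed.append((w2b(l).round(1),w2b(rr).round(1)))
    print("strip edges",ed)
    vv,uu=np.mgrid[:400,:640]
    cv2.imwrite(f"pics/z3{i}.png",cv2.resize(p[v.min()-30:v.max()+90,280:400],None,fx=4,fy=4,interpolation=cv2.INTER_CUBIC))
A=[];B=[]
for a,dv in rays:
    M=np.eye(3)-np.outer(dv,dv); A.append(M); B.append(M@a)
X=np.linalg.solve(sum(A),sum(B)); print("tri",X,w2b(X), [np.linalg.norm(M@X-b) for M,b in zip(A,B)])
E
```

```text
0 726 323 347 88 119 335.1391184573003 103.47933884297521 depth 306.93378
((335.1827087402344, 103.44161987304688), (23.511526107788086, 30.77872657775879), 4.085616588592529)
corners box [[19.7, 70.5], [21.8, 102.5], [45.8, 101.1], [43.9, 69.0]]
centre [630.193    5.5425  51.    ] [32.7215 85.6766]
strip edges [(array([  3.3, 115.6]), array([ 65.6, 116.7])), (array([  2.2, 105. ]), array([ 64.7, 106. ])), (array([-0. , 62.7]), array([62.3, 63.3])), (array([-1.2, 46.7]), array([61.6, 47.1]))]
1 695 323 347 126 157 334.7453237410072 141.38992805755396 depth 319.29523
((334.77215576171875, 141.41815185546875), (23.015573501586914, 30.266145706176758), 3.814074993133545)
corners box [[19.8, 71.0], [21.7, 103.0], [45.6, 101.6], [44.1, 69.5]]
centre [630.4088   6.2136  51.    ] [32.7389 86.3815]
strip edges [(array([  3.2, 119. ]), array([ 66.2, 119.9])), (array([  2.1, 108.4]), array([ 65.4, 109.2])), (array([-0.3, 63.2]), array([62.5, 63.5])), (array([-1.6, 45.4]), array([62. , 45.6]))]
tri [630.5044   5.3648  45.2967] [33.0704 85.5942] [np.float64(0.009151310698854772), np.float64(0.009151310698855256)]
```

View pics/z30.png

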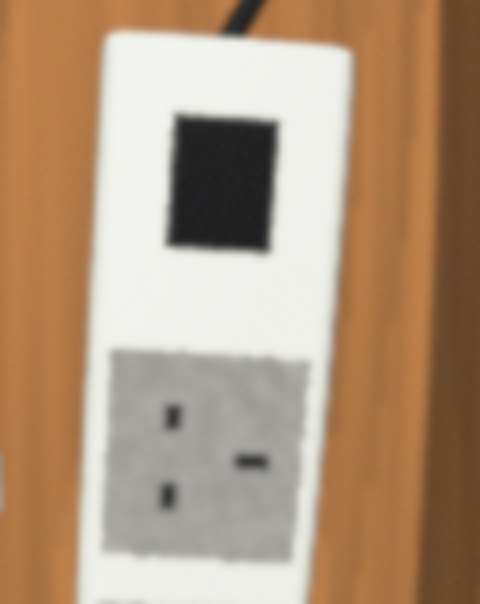

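```bash
python3 - <<'E'
from h import *
YAW=np.pi/2+BY-0.066
x,y=33.4,95.0
r.goto(b2w(x,y,140),[np.pi,0,YAW])
r.movel(b2w(x,y,65),max_speed=100)
f0=telemetry.get_wrist_force(); print(telemetry.get_clock(),f0,telemetry.get_ee_pos())
for z in np.arange(58,47.4,-1):
    r.movel(b2w(x,y,z),max_speed=30)
    f=telemetry.get_wrist_force()-f0; p=telemetry.get_ee_pos()
    print(round(z,1),p[2].round(2),f.round(2))
    if f[2]>12 or (z<=48.5): break
r.pause(0.1); print((telemetry.get_wrist_force()-f0).round(2))
r.movel(b2w(x,y,150),max_speed=120)
r.movel(b2w(15,50,230),[np.pi,0,np.pi/2+BY])
p,d=eyes.get_image("wrist"); cv2.imwrite("pics/w4.png",p)
cv2.imwrite("pics/w4z.png",cv2.resize(p[90:220,280:400],None,fx=4,fy=4,interpolation=cv2.INTER_CUBIC))
a=cv2.imread("pics/w31.png"); cv2.imwrite("pics/w31z.png",cv2.resize(a[90:220,280:400],None,fx=4,fy=4,interpolation=cv2.INTER_CUBIC))
print(telemetry.get_clock())
E
```

```text
11.4833 [-0.9533 -0.4474  0.891 ] [633.9162  14.2086  65.6925]
58.0 57.88 [ 1.15  0.45 -1.31]
57.0 57.04 [ 1.53  0.57 -1.44]
56.0 55.96 [ 1.27 -0.61 -0.44]
55.0 54.98 [ 1.14  0.33 -1.16]
54.0 54.16 [0.85 2.56 3.27]
53.0 52.83 [ 1.62  0.52 -1.2 ]
52.0 51.86 [ 0.2  -0.23 -0.56]
51.0 51.4 [-1.54  0.95  6.82]
50.0 51.08 [-4.78  0.49 18.52]
[-4.14  0.62 17.98]
15.775
```

View pics/w4z.png

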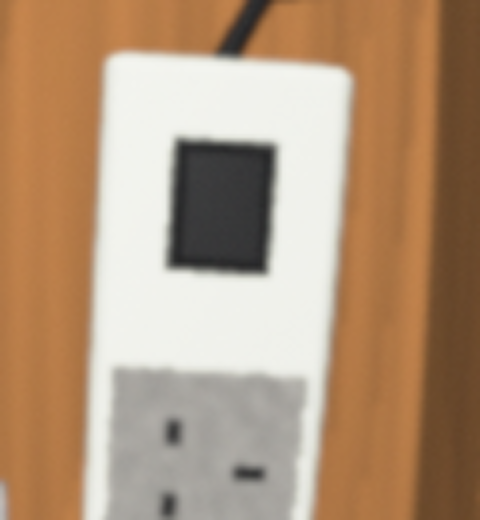

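View pics/w31z.png

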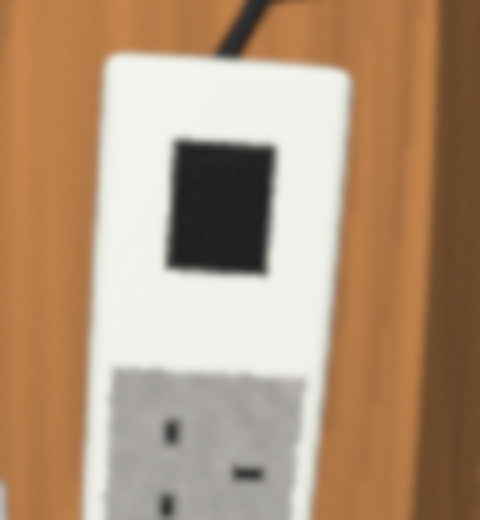

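The force rose and then fell away at 54 mm as the rocker snapped, and its shading has changed. I'll measure its tilt before and after from the wrist depth, then check the other things.

```bash
python3 - <<'E'
from h import *
pos=telemetry.get_ee_pos(); rot=telemetry.get_eef_rot()
ds=np.mean([eyes.get_image("wrist")[1] for _ in range(3)],0)
def cloud(d,us,vs,pos,rot):
    c=eyes.camera_model("wrist"); f=200/np.tan(np.radians(c["fovy"])/2)
    du,dv=us-c["cx"],vs-c["cy"]; rr=np.hypot(du,dv)+1e-9; th=rr/f
    ray=np.stack([np.tan(th)*du/rr,np.tan(th)*dv/rr,np.ones_like(rr)],-1)*d[vs,us][:,None]
    T=c["T_tool_cam"]; R=Ro.from_euler("xyz",rot).as_matrix()
    return (ray@T[:3,:3].T+T[:3,3])@R.T+pos
z=np.load("w31.npz")
for nm,d,po,ro in (("before",z["d"],z["pos"],z["rot"]),("after",ds,pos,rot)):
    v,u=np.mgrid[128:156,326:346]; P=cloud(d,u.ravel(),v.ravel(),po,ro); b=w2b(P)
    k=np.polyfit(b[:,1],P[:,2],1); print(nm,"slope dz/dy",k[0],"rows z",P[:,2].reshape(28,20).mean(1).round(1)[::3])
r.goto_joints([-1.31,0.494,1.345,0,1.302,-0.096])
for n in ("top","scene"):
    p,d=eyes.get_image(n); cv2.imwrite(f"pics/{n}5.png",p)
print(telemetry.get_clock())
a=cv2.imread("pics/top0.png"); p=cv2.imread("pics/top5.png")
cv2.imwrite("pics/top5d.png",cv2.absdiff(a,p)*3)
E
```

```text
before slope dz/dy 1.0271365939912285 rows z [51.8 55.3 54.1 53.5 52.6 52.4 51.5 51.  50.2 50. ]
after slope dz/dy 0.0037081976318220754 rows z [49.3 50.1 50.6 51.5 51.8 58.  53.2 59.3 54.5 60.1]
18.45
```

View pics/top5.png

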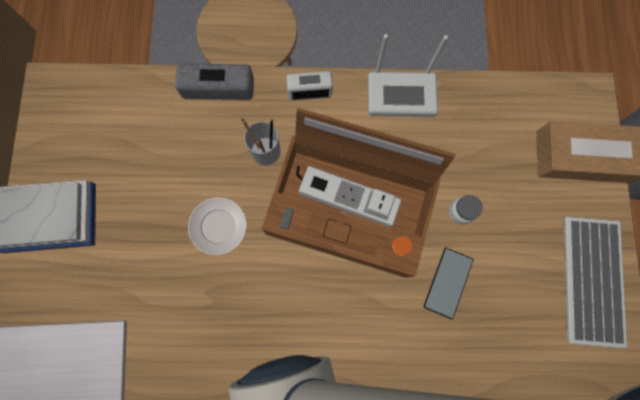

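View pics/top5d.png

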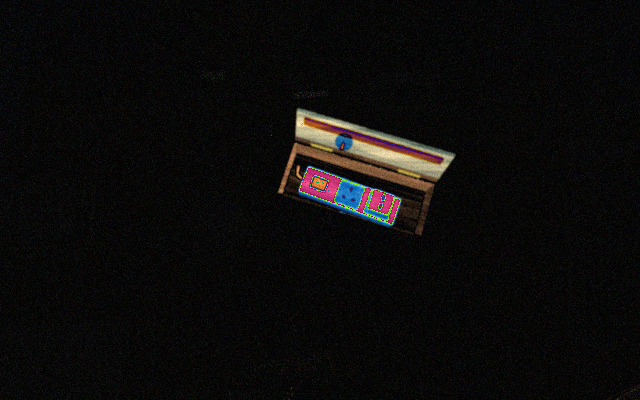

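The rocker's +y end went from about 55 mm to 49 mm, and the other end rose to match. The image difference shows only the lid and the box interior changed. I'm handing in.

```bash
python3 - <<'E'
from h import *
print(telemetry.get_wrist_force()); r.finish_job(); print(telemetry.get_clock())
E
```

```text
[-0.3467  0.5886  0.2474]
the job is handed in; nothing more can be done
the job is handed in; nothing more can be done
```

The power strip's rocker is switched on and the lid stands open. I handed the job in at about 18.5 s on the robot's clock, with the hand clear at its start pose. No verdict is reported.

- **Push plate:** I saw the plate in the top and wrist cameras about 14 mm to the +y side of the inlay's middle, so I did not need to feel along it. The two cameras disagreed by 2.4 mm in y, so I pressed at the average. It yielded at 1.4 to 5.1 N, spring-like, over about 5 mm, and the lid sprang open.
- **Rocker:** I found it in two wrist views and pressed the raised half. The force peaked and fell away at about 54 mm as it snapped over. I stopped at 51 mm with about 18 N on the fingertip, higher than the 49 mm given for the pressed end, probably because the wide fingertip met the pivot area.

**Last checks:**
- **Rocker tilt:** wrist depth shows it reversed, with the +y end going from about 55 mm to 49 mm and the other end from 50 mm to 54.5 mm. The straight-line fit to the depth after the press was spoiled by a few bad readings, so I relied on the row heights.
- **Loose things:** comparing the top picture with the one from the start, only the lid and the box interior changed, so all six are where they were.
- **Plate return:** it looks flush in the top picture, but I did not measure it.

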